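Clamp the sharpening stone in its bench holder with the edge thumbwheel

TASK

Lay the two-grit sharpening stone (set down, not dropped) on the bed of the stone holder, lengthwise and centred between the fixed end stop and the sliding jaw. Then, with one fingertip pressed lightly on the knurled thumbwheel where it stands out of its slot, roll it stroke by stroke until the jaw pins the stone against the stop with its rubber face squeezed by about 3 mm, which is about 15 N, and not tighter. Move the jaw by its wheel only, never press hard on the holder, and leave the other things where they are.

Things in the scene. Friction and masses are not known exactly. Their poses are not given: they have to be found in the camera images.
- oil_stone: two-grit sharpening stone: plain block 50 x 160 x 25 mm, tan upper half, grey lower half, about 0.55 kg (0.4 to 0.7), lying flat on the bench on the right; an open clear case 0.1 m high, its raised lid higher, stands beside its way to the holder. Origin: centre of its underside; y along its length, z up; both ends alike
- stone_holder: stone holder screwed to the bench: dark wooden deck 84 x 268 x 12 mm, on it a raised bed 52 mm wide, its top 24 mm above the bench; a steel end stop at one end, at the other a sliding jaw and a grey housing (64 x 40 mm, top at 38 mm) with the thumbwheel. Origin: on the bench, mid deck; x across, y lengthwise from the stop towards the wheel, z up
- seat (a point): point on the bed's top where the centre of the stone's underside comes when its end touches the stop (x 0, y -0.028, z 0.024 in the holder); axes as the holder's; the stone's length lies along y
- end_stop: fixed steel block 44 mm wide, its top 40 mm above the bench; origin at the foot of the inner face that the stone's end meets (y -0.108 in the holder)
- jaw: sliding steel jaw 46 mm wide, its top 40 mm above the bench, on a thick screw; origin on the bench level below its steel front face. It moves 3.5 mm towards the stop for each rad of the thumbwheel and stays where it is left. Slack for the stone is 6.5 to 11 mm at the start
- rubber_face: rubber facing of the jaw, 40 mm wide, 26 to 38 mm above the bench; origin at the centre of the face that meets the stone's end, 8 mm in front of the jaw's origin (in -y of the holder) while relaxed. Pressed on, it gives 1 mm per 5 N, up to 6 mm: the jaw's advance after contact can be read as this distance shrinking
- thumbwheel (a joint): black knurled thumbwheel, 44 mm across, 12 mm thick, its axis along the holder's y, 24 mm above the bench. Rad; grows as the jaw closes, the top of the rim then moving to the holder's +x. Starts at 0.8 to 2.1, stops at 6. Drags with 4 N along the rim, about 7 N when clamping with 15 N; stays put when let go. A fingertip pressed with under about 8 N (10 N when clamping) may slip
- slot (a point): centre of the slot (36 mm along x, 16 mm along y) in the top panel of the housing, 38 mm above the bench, through which the wheel's rim stands out; axes as the holder's. The worn wheel runs out of true: its highest point lies within 2 mm of the slot's middle, 6 to 10 mm above the panel, rising and falling as it turns, so its height must be felt
- sanding_block: cork block wrapped in brown abrasive paper, 64 x 112 x 30 mm, lying on the bench; leave alone; origin at the centre of its underside
- chisel_blue: chisel with a blue handle, 240 mm, lying behind the holder; leave alone
- oil_can: red pump oiler with a thin spout, 151 mm high, behind the holder; leave alone
- screw_jar: glass jar of screws, 68 mm across, 92 mm high, at the back; leave alone
- driver_amber: screwdriver with an amber handle, 180 mm, lying front right; leave alone
- soft_jaw: grooved maroon vice pad, 72 x 125 x 22 mm, lying at the right; leave alone

How it is judged:
By the outcome, as a careful person would: the job done as asked, in the order asked, and still so for the second after the job is handed in, with the robot touching nothing.
It also fails if it takes over 72 s, if anything falls off the work surface, if the arm or the gripper's body presses on something with over 40 N, if the wrist force passes 120 N, or if a joint passes its speed limit or range.

ROBOT

A 7-joint arm with a two-finger parallel gripper is mounted at the origin on a cart in front of the work surface, level with it; the furniture and walls round the work are solid. World frame = base frame: x ahead of the robot, y to its left, z up, the work surface at z = 0. Lengths are in mm, angles in rad, forces in N, time in s.
With the tool pointing down it reaches from about 425 to 925 mm from the base axis. Payload 6.8 kg.
Tool frame: the origin (TCP) lies midway between the tips of the shut fingers; the grasp point (between the pads) lies 19 mm behind it; z points along the fingers, y is the line along which they close (so a half turn about z gives the same grasp; the last joint's range is limited). The gripper opens to 88 mm and grips with 3 to 60 N. Pads are 20 mm wide; open, the fingers measure 115 mm over their backs; the gripper's body (75 mm by 178 mm) begins 61 mm behind the grasp point.
Start: joints at [1.137, 0.477, 0.022, 1.555, -0.011, 1.109, -0.083], TCP at [216.055, -639.506, 188.264] pointing down, gripper open.
Joint ranges: [-2.96, 2.96], [-0.34, 2.1], [-1.41, 1.46], [0.24, 2.44], [-1.37, 4.51], [0.17, 1.92], [-2.96, 2.96]. Speed limits (rad/s): [2.39, 2.39, 3.14, 3.14, 3.14, 3.14, 3.14].

INTERFACE

Orientations are given as a rotation vector (axis times angle).
In Python, from workcell import monitor, camera, get_calibration, arm gives the robot as it stands.
- The arm moves only by the shell command python3 -m inch [OPENING] [FORCE], which reads ROWS from standard input. ROWS is a JSON object whose key "segments" holds a list of rows, 1 to 5 of them, each of 6 numbers: dx, dy, dz in mm, then a rotation vector rx, ry, rz in rad; each row shifts and turns the commanded pose from where the row before left it, along the tool's axes as they then stand; what a row does not reach is not made up. A row lasts 1/12 s, in which the tool goes at most 41.7 mm and 0.125 rad, less where a joint would pass 70% of its speed; a pose out of reach is approached as far as the arm can. OPENING is the finger opening in mm, set as the command begins (- or left out keeps the last). The fingers move at their own pace and stop on an object; FORCE is the grip in N (left out, the last holds). Time passes only in rows, so rows that do not move let the fingers close. It prints the time, the measured TCP pose, the force, the opening and the grip force at its end. Input that does not fit is refused with a message, and nothing moves.
- monitor.read_state(): the state, without advancing time (a new reading comes with each control period).
- camera(name): name is "side" or "top"; returns the picture (480x640x3 uint8, red, green, blue); there is no depth.
- get_calibration(name): a dict with "fx", "fy", "cx", "cy" (pixels), "eye" and "orientation" of the camera in the world. Camera axes: x right, y down, z forward; pixel columns grow to the right and rows downward; lengths in mm; the calibration is good to about 2 mm. A picture is of the moment at which its call begins. get_calibration takes no time and is no camera call.
- arm.job_done(): hands the job in; it is judged then, once.
The state is a dict: "clock": time; "joints": joint angles; "qvel": joint speeds; "joint_efforts": joint torques, N m; "eef_pos": TCP position; "orientation": TCP orientation; "wrist_force": force on the tool from outside, world axes, zero at the start; "torque": the same for the moment, N m; "grip_width": finger opening in mm; "finger_force": force on a finger pad.
Only numpy, scipy, OpenCV 4.12 (cv2) and the standard library are available. Lean on these libraries where they do the work, as an engineer would, in place of code of your own. Each camera call takes 0.05 s, during which the arm holds its last target. There are 200 camera calls.

## Working session

There is one attempt and no reset: what is moved stays moved. The work goes in short steps, Python scripts to look and compute and a shell command to move; the robot and the scene stay as the last step left them, time stands still between calls to the robot, and variables do not carry over. Pictures are saved under pics/ and viewed, at most 10 in all, crops included, and the job is handed in when it is done.

```bash
ls; mkdir -p pics
python3 - <<'E'
from workcell import monitor,camera,get_calibration
import cv2
for n in("top","side"):
    cv2.imwrite(f"pics/{n}0.png",camera(n)[:,:,::-1]); print(n,get_calibration(n))
s=monitor.read_state(); print(s)
E
```

```text
pics
top {'fx': 624.0205602516307, 'fy': 624.0205602516307, 'cx': 325.5879856067922, 'cy': 253.88775247170233, 'eye': array([ 252.6094706 , -117.79650882, 1491.50162781]), 'orientation': array([-2.03268262,  2.17782239, -0.23790074])}
side {'fx': 565.2622790784562, 'fy': 565.2622790784562, 'cx': 325.50851496914646, 'cy': 242.4491359961092, 'eye': array([ -86.59591315,  742.21456438, 1127.92556333]), 'orientation': array([-0.77214985,  2.57892967, -1.07022675])}
{'clock': 0.1, 'joints': array([ 1.13693068,  0.4777068 ,  0.02234909,  1.55632181, -0.01149388,
        1.10929085, -0.08306721]), 'qvel': array([ 0.00033234, -0.00259841,  0.00017677, -0.00190997, -0.00071661,
        0.00061924, -0.00132605]), 'joint_efforts': array([ 5.29382189e-03, -5.84088457e+01,  1.54056989e+00, -2.73314255e+01,
       -5.41228009e-02,  1.31468484e-02,  9.08831112e-05]), 'eef_pos': array([ 215.81705682, -638.95281653,  187.39923851]), 'orientation': array([-3.09846536e+00, -5.09277697e-01,  5.97404970e-04]), 'wrist_force': array([-0.44195659, -0.18088294,  0.74691851]), 'torque': array([-0.00595095, -0.03400957, -0.04140498]), 'finger_force': 0.0, 'grip_width': 87.87585730983578}
```

View pics/top0.png

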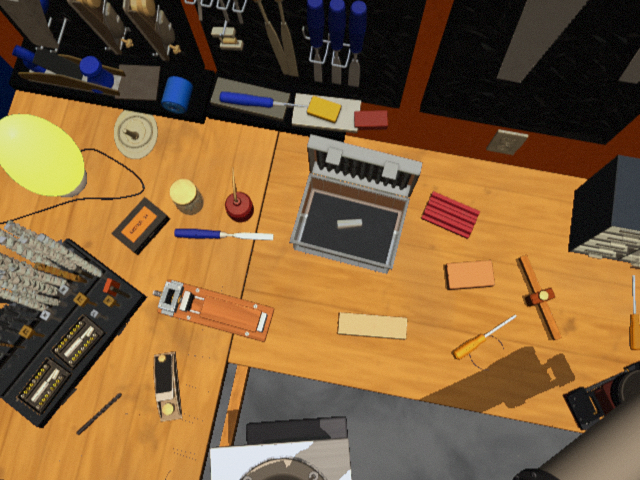

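View pics/side0.png

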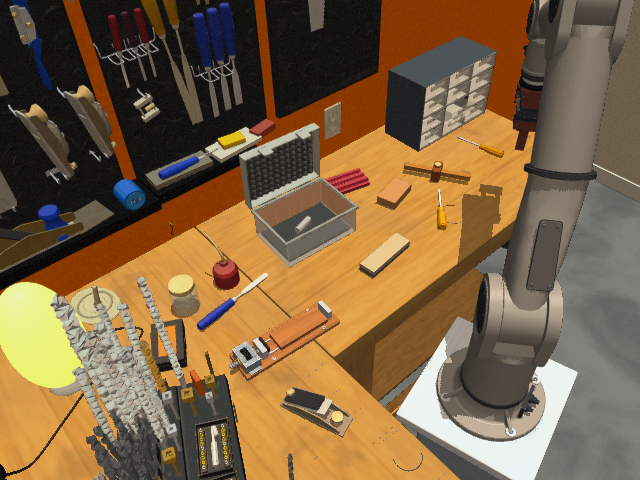

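The top view shows the stone at about (372,326). The holder runs from the housing and wheel at (170,297) to the end stop at (263,321), and the case is at (345,225), behind the straight path. I'll enlarge both for precise points.

Run:
```python
import cv2,numpy as np
t=cv2.imread("pics/top0.png")
a=cv2.resize(t[270:350,145:285],None,fx=5.6,fy=5.6,interpolation=cv2.INTER_CUBIC)[:448]
b=cv2.resize(t[305:345,330:415],None,fx=3.5,fy=3.5,interpolation=cv2.INTER_CUBIC)
c=np.zeros((600,800,3),np.uint8);c[:448,:784]=a;c[455:455+140,:b.shape[1]]=b
cv2.imwrite("pics/crop1.png",c)
s=cv2.imread("pics/side0.png")
cv2.imwrite("pics/crop2.png",cv2.resize(s[298:383,225:345],None,fx=6.6,fy=6.6,interpolation=cv2.INTER_CUBIC))
```

```text
(no output)
```

View pics/crop1.png

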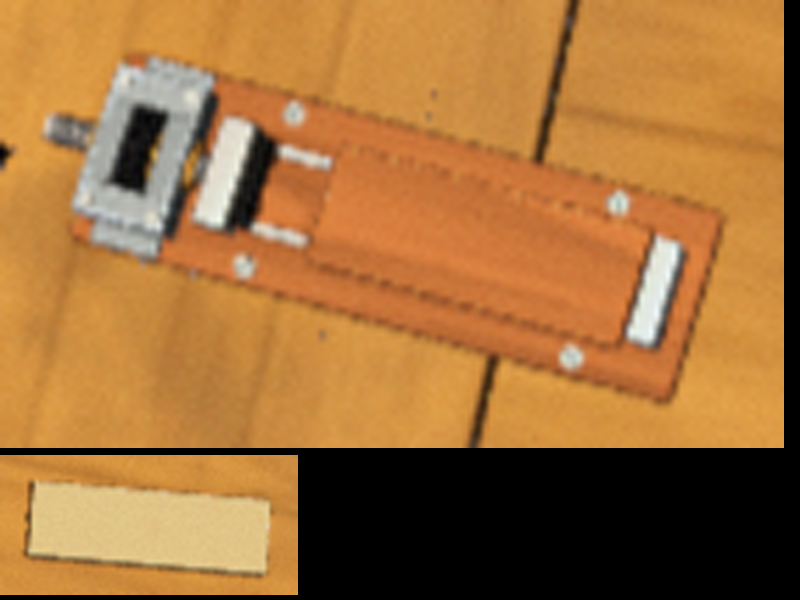

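View pics/crop2.png

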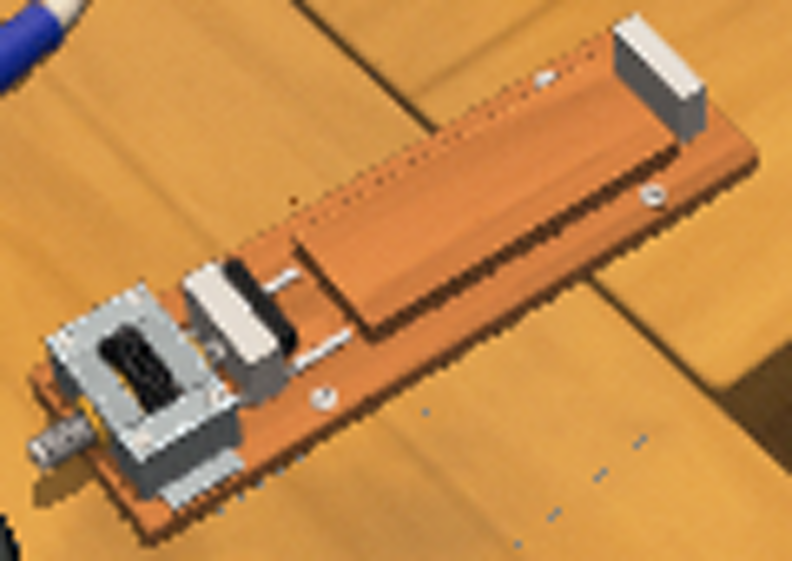

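Crop 1 puts the holder's deck corners at about (128,52), (720,212), (668,402) and (72,238). The stop's inner edge runs (655,235)-(627,340), the slot centre is (139,148), and the stone's top is clearly outlined. Crop 2 shows the wheel standing out of its slot at about (140,365). Next I'll fit poses from both views.

```bash
cat > h.py <<'E'
import numpy as np
from workcell import monitor,camera,get_calibration
from scipy.spatial.transform import Rotation as R
from scipy.optimize import least_squares
C={n:get_calibration(n) for n in("top","side")}
def proj(n,P):
    c=C[n];p=(np.atleast_2d(P)-c["eye"])@R.from_rotvec(c["orientation"]).as_matrix()
    return np.c_[c["fx"]*p[:,0]/p[:,2]+c["cx"],c["fy"]*p[:,1]/p[:,2]+c["cy"]]
def unproj(n,uv,z):
    c=C[n];uv=np.atleast_2d(uv)
    d=np.c_[(uv[:,0]-c["cx"])/c["fx"],(uv[:,1]-c["cy"])/c["fy"],np.ones(len(uv))]@R.from_rotvec(c["orientation"]).as_matrix().T
    return c["eye"]+d*((z-c["eye"][2])/d[:,2])[:,None]
def place(q,P):
    c,s=np.cos(q[2]),np.sin(q[2]);P=np.atleast_2d(P).astype(float)
    return np.c_[q[0]+c*P[:,0]-s*P[:,1],q[1]+s*P[:,0]+c*P[:,1],P[:,2]]
def fit(n,P,uv,x0):
    r=least_squares(lambda q:(proj(n,place(q,P))-uv).ravel(),x0,x_scale=[100,100,.5]);return r.x,np.sqrt(np.mean(r.fun**2))
def tool():
    s=monitor.read_state();return s["eef_pos"],R.from_rotvec(s["orientation"]).as_matrix(),s
E
python3 - <<'E'
from h import *
T=lambda a:np.array([145,270])+(np.array(a)+.5)/5.6-.5
S=lambda a:np.array([225,298])+(np.array(a)+.5)/6.6-.5
B=lambda a:np.array([330,305])+(np.array(a)-[0,455]+.5)/3.5-.5
P=np.array([[42,134,12],[42,-134,12],[-42,-134,12],[-42,134,12],[22,-108,40],[-22,-108,40]])
ut=T([[128,52],[720,212],[668,402],[72,238],[655,235],[627,340]])
us=S([[35,370],[610,30],[758,158],[150,540],[613,22],[685,97]])
x0=[450,150,0]
qt,e=fit("top",P,ut,x0);print("top",qt,e)
qs,e2=fit("side",P,us,x0);print("side",qs,e2)
def loc(n,uv,z,q):
    w=unproj(n,uv,z)[:,:2]-q[:2];c,s=np.cos(q[2]),np.sin(q[2]);return np.c_[w@[c,s],w@[-s,c]].round(1).tolist()
print("slot T",loc("top",T([[132,105],[167,110],[142,192],[112,186]]),38,qt))
print("jaw T",loc("top",T([[230,118],[256,122],[220,228],[193,222]]),40,qt))
print("rub T",loc("top",T([[275,133],[240,228]]),38,qt))
print("slot S wheel ends",loc("side",S([[100,340],[180,405],[122,324],[150,412]]),38,qs))
us_=B([[33,482],[270,499],[267,573],[27,556]])
Q=np.array([[25,80,25],[25,-80,25],[-25,-80,25],[-25,80,25]])
print("stone",fit("top",Q,us_,[450,-200,0]),unproj("top",us_,25).round(1).tolist())
s=cv=np.array([[360,267],[385,273],[410,241],[386,235]])
print("stoneS",unproj("side",s,25).round(1).tolist())
p,M,st=tool();print(p,M.round(3).tolist())
for n,w in(("top",p),("side",p)):print(n,proj(n,p))
E
```

```text
top [ 4.65713416e+02  1.35002337e+02 -3.32363149e-01] 0.7731818651554918
side [ 4.64496649e+02  1.35310423e+02 -3.27729463e-01] 1.4756653973630722
slot T [[17.7, 118.5], [19.5, 103.6], [-16.3, 102.8], [-17.2, 115.8]]
jaw T [[23.0, 76.3], [24.2, 65.2], [-22.4, 66.0], [-22.9, 77.7]]
rub T [[22.0, 56.6], [-20.1, 58.5]]
slot S wheel ends [[21.6, 112.7], [-18.7, 104.9], [22.6, 103.1], [-14.7, 114.6]]
stone (array([ 4.02368073e+02, -2.32811593e+02, -1.40606158e-01]), np.float64(0.08807846478002236)) [[438.2, -157.3, 25.0], [415.8, -315.5, 25.0], [366.6, -308.7, 25.0], [388.9, -149.7, 25.0]]
stoneS [[428.4, -147.4, 25.0], [361.9, -164.5, 25.0], [363.0, -306.4, 25.0], [430.9, -291.7, 25.0]]
[ 215.81705682 -638.95281653  187.39923851] [[0.947, 0.32, -0.001], [0.32, -0.947, 0.001], [-0.0, -0.002, -1.0]]
top [[584.41761447 394.49116523]]
side [[517.03030573 149.74152855]]
```

```bash
R1="skip"
echo '{"segments":[[25.5, -27.1, 5, 0, 0, 0], [25.5, -27.1, 5, 0, 0, 0], [25.5, -27.1, 5, 0, 0, 0], [25.5, -27.1, 5, 0, 0, 0], [25.5, -27.1, 5, 0, 0, 0]]}' | python3 -m inch 88
echo '{"segments":[[25.5, -27.1, 5, 0, 0, 0], [25.5, -27.1, 5, 0, 0, 0], [25.5, -27.1, 5, 0, 0, 0], [25.5, -27.1, 5, 0, 0, 0], [25.5, -27.1, 5, 0, 0, 0]]}' | python3 -m inch
echo '{"segments":[[25.5, -27.1, 5, 0, 0, 0], [25.5, -27.1, 5, 0, 0, 0], [0, 0, 0, 0, 0, -0.12], [0, 0, 0, 0, 0, -0.12], [0, 0, 0, 0, 0, -0.12]]}' | python3 -m inch
echo '{"segments":[[0, 0, 0, 0, 0, -0.12], [0, 0, 0, 0, 0, -0.12], [0, 0, 0, 0, 0, -0.12], [0, 0, 0, 0, 0, -0.12], [0, 0, 0, 0, 0, -0.12]]}' | python3 -m inch
echo '{"segments":[[0, 0, 0, 0, 0, -0.12], [0, 0, 0, 0, 0, -0.025], [0, 0, 0, 0, 0, 0]]}' | python3 -m inch
cat >> h.py <<'E'
def go(x,y,z,yaw):  # tool-axis shift to a world target, yaw = direction of tool y
    p,M,s=tool();d=M.T@(np.array([x,y,z])-p);a=np.arctan2(M[1,1],M[0,1])
    print("p",p.round(1),"tilt",M[:,2].round(4),"yaw",a.round(4),"d",d.round(1),"rz",round(-(yaw-a),4),"q",s["joints"].round(2),"t",s["clock"])
E
python3 -c "
from h import *
go(402.4,-232.8,7,-.1406)"
```

```text
clock: 0.52
eef_pos: [293.7, -468.4, 162.7]
orientation: [-3.1, -0.509, 0.0]
wrist_force: [0.7, -0.7, 0.6]
grip_width: 87.6
finger_force: 0.0
clock: 0.93
eef_pos: [371.1, -299.4, 138.0]
orientation: [-3.1, -0.509, 0.0]
wrist_force: [-0.0, 0.3, 0.6]
grip_width: 87.7
finger_force: 0.0
clock: 1.35
eef_pos: [402.0, -232.4, 128.0]
orientation: [-2.954, -1.068, 0.001]
wrist_force: [0.5, -0.4, -0.5]
grip_width: 87.9
finger_force: 0.0
clock: 1.77
eef_pos: [401.6, -233.4, 128.0]
orientation: [-2.508, -1.891, 0.0]
wrist_force: [-0.6, 0.1, 0.5]
grip_width: 88.0
finger_force: 0.0
clock: 2.02
eef_pos: [401.6, -233.5, 128.1]
orientation: [-2.373, -2.058, 0.0]
wrist_force: [0.2, 0.6, -0.5]
grip_width: 88.0
finger_force: 0.0
p [ 401.6 -233.5  128.1] tilt [-3.e-04  3.e-04 -1.e+00] yaw -0.1419 d [  0.8   0.7 121.1] rz -0.0013 q [ 0.71  0.23 -0.36  2.08  0.11  0.84  0.14] t 2.0167
```

```bash
echo '{"segments":[[0.8, 0.7, 35, 0, 0, 0], [0, 0, 35, 0, 0, 0], [0, 0, 30, 0, 0, 0], [0, 0, 14, 0, 0, 0], [0, 0, 7, 0, 0, 0]]}' | python3 -m inch
echo '{"segments":[[0, 0, 0, 0, 0, 0], [0, 0, 0, 0, 0, 0], [0, 0, 0, 0, 0, 0], [0, 0, 0, 0, 0, 0], [0, 0, 0, 0, 0, 0]]}' | python3 -m inch 40 35
echo '{"segments":[[0, 0, 0, 0, 0, 0], [0, 0, 0, 0, 0, 0], [0, 0, 0, 0, 0, 0], [0, 0, 0, 0, 0, 0], [0, 0, 0, 0, 0, 0]]}' | python3 -m inch
echo '{"segments":[[0, 0, -8, 0, 0, 0], [0, 0, -25, 0, 0, 0], [0, 0, -30, 0, 0, 0], [0, 0, -30, 0, 0, 0], [0, 0, 0, 0, 0, 0]]}' | python3 -m inch
python3 -c "
from h import *
import cv2
cv2.imwrite('pics/side1.png',camera('side')[:,:,::-1])
t=camera('top')[:,:,::-1]
cv2.imwrite('pics/top1.png',t)
go(457,111.4,100,-.33)
# case near points
print(unproj('top',[[293,243],[390,269],[303,180]],100).round(0).tolist())"
```

```text
clock: 2.43
eef_pos: [401.0, -232.0, 5.0]
orientation: [-2.372, -2.055, 0.002]
wrist_force: [-0.1, 0.4, 0.2]
grip_width: 87.9
finger_force: 0.0
clock: 2.85
eef_pos: [403.5, -233.3, 8.3]
orientation: [2.37, 2.059, 0.001]
wrist_force: [0.1, -0.0, 0.7]
grip_width: 58.2
finger_force: 0.0
clock: 3.27
eef_pos: [402.7, -232.8, 7.3]
orientation: [2.371, 2.06, -0.0]
wrist_force: [-0.1, 0.1, 0.1]
grip_width: 40.0
finger_force: 0.0
clock: 3.68
eef_pos: [406.1, -234.2, 105.6]
orientation: [2.365, 2.055, 0.005]
wrist_force: [1.4, 0.0, 0.3]
grip_width: 40.4
finger_force: 0.0
p [ 403.5 -233.3  101.6] tilt [ 0.0026 -0.0017 -1.    ] yaw -0.1403 d [348.8   4.8   1.2] rz 0.1897 q [ 0.71  0.27 -0.36  2.11  0.14  0.78  0.12] t 3.7833
[[595.0, -62.0, 100.0], [519.0, -278.0, 100.0], [746.0, -94.0, 100.0]]
```

View pics/side1.png

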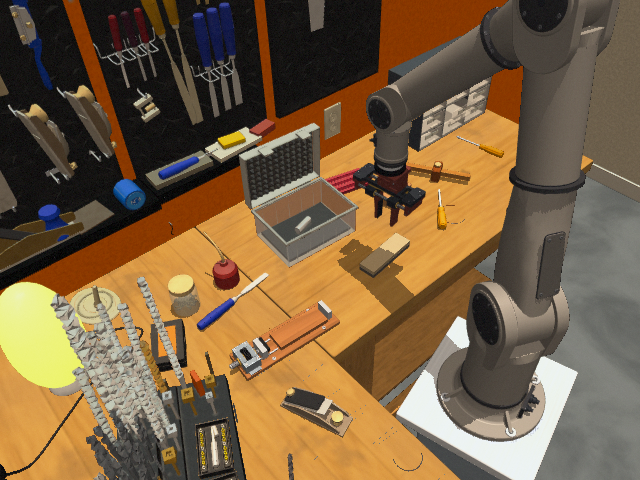

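The picture shows the stone still lying on the bench at about (386,254), undisturbed, with the empty gripper above it and its fingertips near (378,220) and (393,223). I'll check where the reported TCP projects, using an enlarged crop.

Run:
```python
from h import *
import cv2
p,M,s=tool()
for n in("side","top"):
    print(n,[proj(n,p+o*M[:,1]-b*M[:,2]).round(1).tolist() for o,b in((0,0),(20,0),(-20,0),(0,19))])
a=cv2.imread("pics/side1.png")[140:280,330:450];b=cv2.imread("pics/top1.png")[255:355,325:425]
c=np.zeros((560,800,3),np.uint8);c[:,:480]=cv2.resize(a,(480,560),interpolation=cv2.INTER_CUBIC)
c[:320,480:800]=cv2.resize(b,(320,320));cv2.imwrite("pics/crop3.png",c)
```

```text
side [[[385.7, 230.8]], [[379.7, 227.4]], [[391.8, 234.2]], [[386.1, 225.5]]]
top [[[374.8, 321.1]], [[375.3, 312.2]], [[374.3, 330.1]], [[375.5, 320.1]]]
```

View pics/crop3.png

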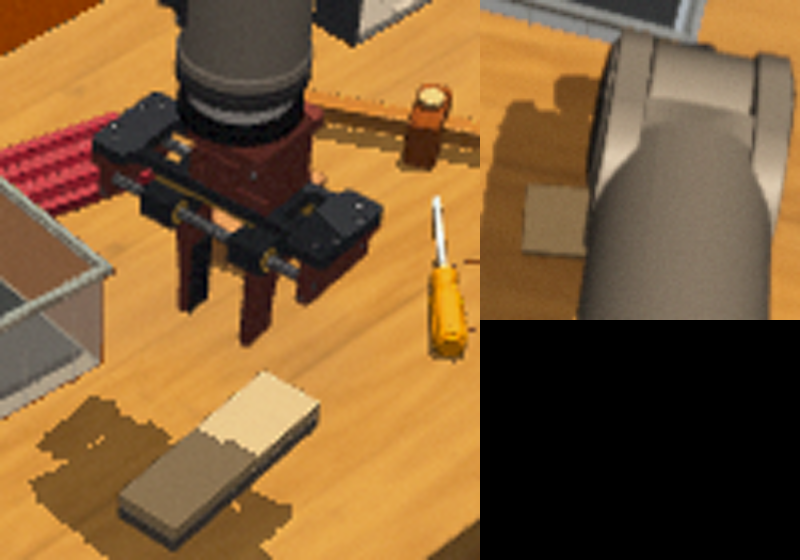

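Observed fingertips sit about 9 px higher in the image than the reported TCP projects to, around 30 mm in height, which explains the miss. I'll quantify it.

Run:
```python
from h import *
p,M,s=tool()
for P in (p,np.array([406.1,-234.2,105.6])):
  for dz in (0,20,30,40):
    print(dz,[proj("side",P+a*M[:,0]+b*M[:,1]+[0,0,dz]).round(1).tolist()[0] for a,b in((10,-33.5),(10,-20),(10,20),(10,33.5))])
# start picture: open fingers, tool at start
p0=np.array([215.8,-639,187.4]);M0=R.from_rotvec([-3.0985,-.5093,0]).as_matrix()
for dz in(0,30):print("start",dz,[proj("side",p0+a*M0[:,0]+b*M0[:,1]+[0,0,dz]).round(1).tolist()[0] for a,b in((10,-57.5),(10,-44),(10,44),(10,57.5))])
import cv2
a=cv2.imread("pics/side0.png")[90:165,490:560];cv2.imwrite("pics/crop4.png",cv2.resize(a,(560,600),interpolation=cv2.INTER_CUBIC))
```

```text
0 [[393.6, 238.6], [389.4, 236.2], [377.4, 229.4], [373.3, 227.1]]
20 [[394.1, 233.0], [389.9, 230.7], [377.7, 223.8], [373.6, 221.5]]
30 [[394.3, 230.2], [390.1, 227.8], [377.8, 221.0], [373.8, 218.7]]
40 [[394.6, 227.3], [390.4, 225.0], [378.0, 218.1], [373.9, 215.9]]
0 [[393.0, 236.9], [388.8, 234.6], [376.7, 227.7], [372.7, 225.5]]
20 [[393.5, 231.3], [389.3, 229.0], [377.0, 222.1], [373.0, 219.9]]
30 [[393.7, 228.5], [389.5, 226.1], [377.2, 219.3], [373.1, 217.0]]
40 [[393.9, 225.6], [389.7, 223.3], [377.4, 216.4], [373.3, 214.2]]
start 0 [[512.7, 161.1], [512.8, 158.3], [513.9, 140.6], [514.1, 137.9]]
start 30 [[515.0, 152.1], [515.1, 149.3], [516.1, 131.7], [516.3, 129.1]]
```

View pics/crop4.png

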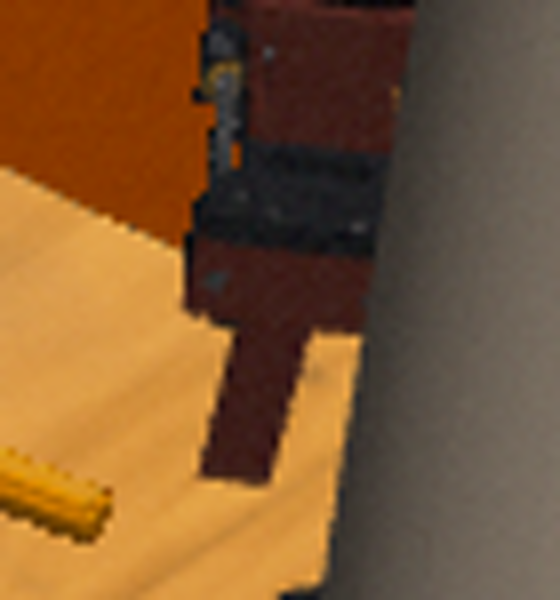

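Both views agree: fingertips sit about 33 mm above the reported TCP height (start picture: tip at row 150 against 161 predicted). I'll descend to a reported -25 carefully, watching the force.

```bash
echo '{"segments":[[-1, 0, 30, 0, 0, 0], [0, 0, 35, 0, 0, 0], [0, 0, 25, 0, 0, 0], [0, 0, 15, 0, 0, 0], [0, 0, 5, 0, 0, 0]]}' | python3 -m inch 88 35
echo '{"segments":[[0, 0, 4, 0, 0, 0], [0, 0, 4, 0, 0, 0], [0, 0, 0, 0, 0, 0]]}' | python3 -m inch
python3 -c "
from h import *
go(402.4,-232.8,-25,-.1406)"
```

```text
clock: 4.2
eef_pos: [399.6, -232.2, -13.1]
orientation: [-2.366, -2.057, 0.004]
wrist_force: [0.8, -0.3, 1.3]
grip_width: 69.8
finger_force: 0.0
clock: 4.45
eef_pos: [402.6, -233.7, -17.8]
orientation: [-2.371, -2.061, 0.0]
wrist_force: [-0.5, 0.2, -0.0]
grip_width: 86.9
finger_force: 0.0
p [ 402.6 -233.7  -17.8] tilt [-0.  0. -1.] yaw -0.1399 d [ 0.9 -0.3  7.2] rz 0.0007 q [ 0.63  0.48 -0.29  2.18  0.27  0.51 -0.  ] t 4.45
```

```bash
echo '{"segments":[[0, 0, 3, 0, 0, 0], [0, 0, 3, 0, 0, 0], [0, 0, 0, 0, 0, 0]]}' | python3 -m inch
echo '{"segments":[[0, 0, 3, 0, 0, 0], [0, 0, 0, 0, 0, 0]]}' | python3 -m inch
```

```text
clock: 4.7
eef_pos: [402.7, -233.9, -23.7]
orientation: [2.371, 2.06, 0.0]
wrist_force: [-0.3, -0.2, -0.2]
grip_width: 87.7
finger_force: 0.0
clock: 4.87
eef_pos: [402.5, -233.8, -26.9]
orientation: [2.371, 2.06, -0.0]
wrist_force: [-0.7, 0.5, 0.5]
grip_width: 87.8
finger_force: 0.0
```

```bash
echo '{"segments":[[0, 0, 0, 0, 0, 0], [0, 0, 0, 0, 0, 0], [0, 0, 0, 0, 0, 0], [0, 0, 0, 0, 0, 0], [0, 0, 0, 0, 0, 0]]}' | python3 -m inch 40 35
echo '{"segments":[[0, 0, 0, 0, 0, 0], [0, 0, 0, 0, 0, 0], [0, 0, 0, 0, 0, 0]]}' | python3 -m inch
echo '{"segments":[[0, 0, -4, 0, 0, 0], [0, 0, -8, 0, 0, 0], [0, 0, 0, 0, 0, 0]]}' | python3 -m inch
```

```text
clock: 5.28
eef_pos: [402.6, -233.8, -26.7]
orientation: [2.371, 2.061, 0.0]
wrist_force: [-0.1, -1.3, 0.3]
grip_width: 57.9
finger_force: 0.0
clock: 5.53
eef_pos: [402.0, -233.7, -26.8]
orientation: [-2.371, -2.06, 0.001]
wrist_force: [-1.3, 0.1, 2.0]
grip_width: 49.8
finger_force: 35.0
clock: 5.78
eef_pos: [403.2, -234.0, -13.7]
orientation: [2.37, 2.06, 0.001]
wrist_force: [-0.2, 0.5, -4.5]
grip_width: 49.6
finger_force: 35.0
```

```bash
echo '{"segments":[[0, 0, -20, 0, 0, 0], [15, 2, -20, 0, 0, 0], [30, 4.5, -15, 0, 0, 0], [30, 4.5, 0, 0, 0, 0], [30, 4.5, 0, 0, 0, 0]]}' | python3 -m inch
echo '{"segments":[[30, 4.5, 0, 0, 0, 0], [30, 4.5, 0, 0, 0, 0], [30, -1, 0, 0, 0, 0], [30, -3.5, 0, 0, 0, 0], [30, -3.5, 0, 0, 0, 0]]}' | python3 -m inch
echo '{"segments":[[30, -3.5, 0, 0, 0, 0], [30, -3.5, 0, 0, 0, 0], [20, -3, 0, 0, 0, 0], [15, -2, 0, 0, 0, 0.05], [10, 0, 0, 0, 0, 0.05]]}' | python3 -m inch
echo '{"segments":[[0, 0, 0, 0, 0, 0.05], [0, 0, 0, 0, 0, 0.04], [0, 0, 0, 0, 0, 0], [0, 0, 0, 0, 0, 0]]}' | python3 -m inch
python3 -c "
from h import *
go(457.4,110.9,43,-.331)"
```

```text
clock: 6.2
eef_pos: [433.7, -131.4, 41.5]
orientation: [2.371, 2.057, 0.003]
wrist_force: [1.3, 0.1, -4.6]
grip_width: 49.7
finger_force: 35.0
clock: 6.62
eef_pos: [454.6, 17.9, 40.5]
orientation: [2.371, 2.06, 0.001]
wrist_force: [0.9, 0.6, -3.4]
grip_width: 49.6
finger_force: 35.0
clock: 7.03
eef_pos: [457.3, 124.5, 40.4]
orientation: [-2.47, -1.94, -0.001]
wrist_force: [-0.4, -0.0, -5.0]
grip_width: 49.7
finger_force: 35.0
clock: 7.37
eef_pos: [457.6, 121.9, 40.3]
orientation: [2.555, 1.828, -0.0]
wrist_force: [-0.6, 0.5, -4.3]
grip_width: 49.6
finger_force: 35.0
p [457.6 121.9  40.3] tilt [ 1.e-04 -2.e-04 -1.e+00] yaw -0.3286 d [-10.5   3.3  -2.7] rz 0.0024 q [-0.07  0.39 -0.38  2.13  0.23  0.66 -0.94] t 7.3667
```

```bash
echo '{"segments":[[-5, 1.6, 5, 0, 0, 0.002], [-5.5, 1.7, 10, 0, 0, 0], [0, 0, 7, 0, 0, 0], [0, 0, 0, 0, 0, 0], [0, 0, 0, 0, 0, 0]]}' | python3 -m inch
python3 - <<'E'
from h import *
import cv2
go(457.4,110.9,-2.8,-.331)
a=np.mean([camera("side").astype(float) for _ in range(3)],0)[:,:,::-1].astype(np.uint8);cv2.imwrite("pics/side2.png",a)
b=camera("top")[:,:,::-1];cv2.imwrite("pics/top2.png",b)
c=np.zeros((600,800,3),np.uint8)
c[:,:600]=cv2.resize(a[285:385,235:345],(660,600),interpolation=cv2.INTER_CUBIC)[:,:600]
c[:200,602:800]=cv2.resize(b[265:355,150:290],(198,127+73))
cv2.imwrite("pics/crop5.png",c)
E
```

```text
clock: 7.78
eef_pos: [456.7, 110.6, 17.4]
orientation: [-2.558, -1.823, 0.003]
wrist_force: [0.1, -0.5, -4.1]
grip_width: 49.9
finger_force: 35.0
p [456.7 110.6  17.4] tilt [-1.9e-03 -4.0e-04 -1.0e+00] yaw -0.3323 d [ 0.6  0.6 20.2] rz -0.0013 q [-0.07  0.43 -0.36  2.15  0.26  0.61 -0.94] t 7.7833
```

View pics/crop5.png

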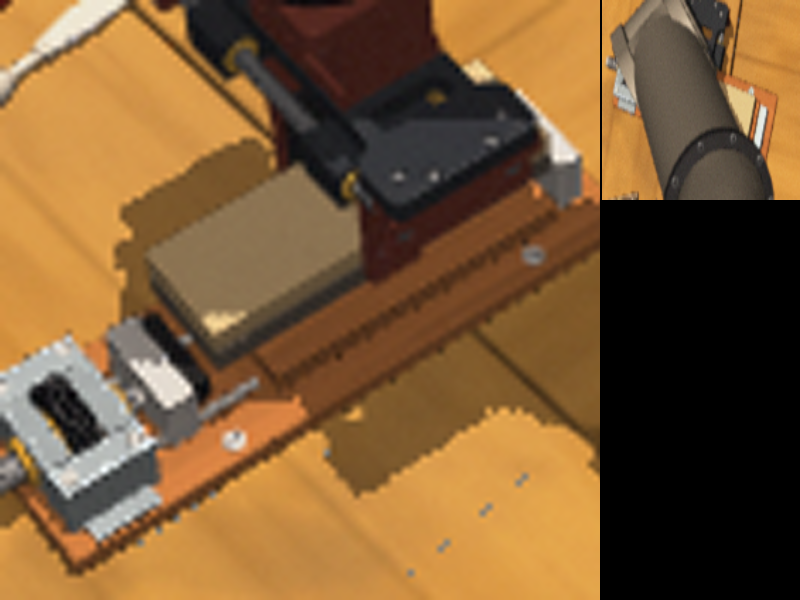

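The crop shows the stone held level above the bed and parallel to it. Its near end edge runs about (148,261)-(212,336), the jaw is clear of it, and the far end is just inside the stop. I'll check this numerically, taking the far-end gap from the top view.

Run:
```python
from h import *
import cv2
S=lambda a:np.array([235,285])+(np.array(a)+.5)/6-.5
def loc(n,uv,z,q):
    w=unproj(n,uv,z)[:,:2]-q[:2];c,s=np.cos(q[2]),np.sin(q[2]);return np.c_[w@[c,s],w@[-s,c]].round(1).tolist()
qs=[464.5,135.3,-.3277];qt=[465.7,135.0,-.3324]
h=44.2
print("stone near end",loc("side",S([[148,261],[212,336]]),h+25,qs),"bottom",loc("side",S([[153,290],[222,361]]),h,qs))
print("jaw top",loc("side",S([[106,330],[140,314],[205,385],[168,410]]),40,qs))
print("stop inner top",loc("side",S([[540,163]]),40,qs))
im=cv2.imread("pics/top2.png").astype(int)
for x in(14,18):
  for z in(h+25,40):
    P=place(qt,[[x,y,z] for y in range(-92,-124,-2)]);uv=proj("top",P)
    v=cv2.remap(im.astype(np.float32),uv[:,0].astype(np.float32).reshape(1,-1),uv[:,1].astype(np.float32).reshape(1,-1),cv2.INTER_LINEAR)[0]
    print(x,round(z),[(y,*map(int,c)) for y,c in zip(range(-92,-124,-2),v)])
```

```text
stone near end [[22.6, 54.7], [-22.3, 54.6]] bottom [[26.9, 52.7], [-18.0, 49.9]]
jaw top [[25.0, 76.2], [23.2, 61.6], [-20.6, 59.9], [-21.4, 77.3]]
stop inner top [[-14.5, -107.0]]
14 69 [(-92, 137, 199, 227), (-94, 138, 200, 227), (-96, 139, 200, 228), (-98, 136, 200, 227), (-100, 140, 203, 230), (-102, 131, 191, 221), (-104, 83, 120, 142), (-106, 43, 68, 96), (-108, 40, 80, 143), (-110, 59, 121, 213), (-112, 48, 98, 165), (-114, 103, 129, 164), (-116, 186, 200, 209), (-118, 220, 231, 229), (-120, 227, 235, 230), (-122, 234, 237, 230)]
14 40 [(-92, 137, 201, 228), (-94, 142, 202, 229), (-96, 142, 204, 231), (-98, 120, 175, 203), (-100, 75, 113, 137), (-102, 41, 66, 98), (-104, 52, 105, 183), (-106, 58, 123, 212), (-108, 55, 97, 158), (-110, 113, 133, 160), (-112, 195, 210, 212), (-114, 219, 232, 229), (-116, 226, 234, 230), (-118, 231, 236, 231), (-120, 230, 234, 229), (-122, 170, 175, 174)]
18 69 [(-92, 138, 202, 228), (-94, 137, 200, 228), (-96, 140, 199, 228), (-98, 140, 202, 228), (-100, 139, 202, 229), (-102, 125, 184, 211), (-104, 76, 118, 142), (-106, 31, 53, 78), (-108, 50, 100, 173), (-110, 59, 124, 210), (-112, 58, 108, 177), (-114, 95, 116, 157), (-116, 183, 195, 215), (-118, 175, 196, 219), (-120, 177, 196, 218), (-122, 193, 204, 212)]
18 40 [(-92, 139, 200, 228), (-94, 138, 202, 228), (-96, 139, 202, 229), (-98, 133, 196, 224), (-100, 73, 106, 128), (-102, 38, 61, 92), (-104, 45, 88, 155), (-106, 60, 123, 211), (-108, 59, 113, 183), (-110, 88, 113, 151), (-112, 190, 201, 208), (-114, 217, 228, 227), (-116, 226, 234, 229), (-118, 234, 237, 230), (-120, 229, 231, 222), (-122, 133, 138, 143)]
```

Measured gaps: about 6.4 mm at the stop and 1.5 mm at the rubber, so I'll shift 2.5 mm towards the stop, then lower gently.

```bash
echo '{"segments":[[-2, 0.3, 0, 0, 0, 0], [0, 0, 6, 0, 0, 0], [0, 0, 6, 0, 0, 0], [0, 0, 4, 0, 0, 0], [0, 0, 0, 0, 0, 0]]}' | python3 -m inch
echo '{"segments":[[0, 0, 1.5, 0, 0, 0], [0, 0, 1, 0, 0, 0], [0, 0, 0, 0, 0, 0]]}' | python3 -m inch
python3 -c "
from h import *
go(457.4,108.5,-2.8,-.331)"
```

```text
clock: 8.4
eef_pos: [456.2, 108.8, 1.1]
orientation: [-2.557, -1.824, 0.003]
wrist_force: [-0.0, -0.4, -4.5]
grip_width: 49.5
finger_force: 35.0
clock: 8.65
eef_pos: [457.0, 109.1, -0.4]
orientation: [-2.558, -1.824, 0.0]
wrist_force: [-0.1, -0.2, -4.1]
grip_width: 49.9
finger_force: 35.0
p [ 4.570e+02  1.091e+02 -4.000e-01] tilt [-2.e-04 -0.e+00 -1.e+00] yaw -0.332 d [-0.4  0.5  2.4] rz -0.001 q [-0.08  0.46 -0.34  2.16  0.28  0.57 -0.96] t 8.65
```

```bash
echo '{"segments":[[-0.4, 0.2, 1, 0, 0, 0], [0, 0, 0.7, 0, 0, 0], [0, 0, 0, 0, 0, 0]]}' | python3 -m inch
echo '{"segments":[[0, 0, 0.6, 0, 0, 0], [0, 0, 0, 0, 0, 0]]}' | python3 -m inch
echo '{"segments":[[0, 0, 0.6, 0, 0, 0], [0, 0, 0, 0, 0, 0]]}' | python3 -m inch
```

```text
clock: 8.9
eef_pos: [457.2, 108.5, -2.0]
orientation: [2.558, 1.824, 0.0]
wrist_force: [0.5, 0.2, -3.5]
grip_width: 49.9
finger_force: 35.0
clock: 9.07
eef_pos: [457.2, 108.5, -2.6]
orientation: [2.558, 1.824, 0.0]
wrist_force: [0.2, -0.7, -4.0]
grip_width: 49.3
finger_force: 35.0
clock: 9.23
eef_pos: [457.2, 108.6, -2.7]
orientation: [2.558, 1.824, -0.0]
wrist_force: [-2.2, -1.2, 4.5]
grip_width: 50.2
finger_force: 35.0
```

```bash
echo '{"segments":[[0, 0, -0.5, 0, 0, 0], [0, 0, 0, 0, 0, 0], [0, 0, 0, 0, 0, 0], [0, 0, 0, 0, 0, 0]]}' | python3 -m inch 66
echo '{"segments":[[0, 0, -5, 0, 0, 0], [0, 0, -20, 0, 0, 0], [0, 0, -30, 0, 0, 0], [0, 0, -10, 0, 0, 0]]}' | python3 -m inch
echo '{"segments":[[25, 0, 0, 0, 0, 0], [28, 0, 0, 0, 0, 0], [28, 0, 0, 0, 0, 0], [28, 0, 0, 0, 0, 0], [28, 0, 0, 0, 0, 0]]}' | python3 -m inch 0 30
echo '{"segments":[[0, 0, 5, 0, 0, 0], [0, 0, 0, 0, 0, 0], [0, 0, 0, 0, 0, 0], [0, 0, 0, 0, 0, 0], [0, 0, 0, 0, 0, 0]]}' | python3 -m inch
python3 - <<'E'
from h import *
import cv2
go(502.5,238.9,22,-.331)
c=camera("side")[:,:,::-1];b=camera("top")[:,:,::-1];cv2.imwrite("pics/side3.png",c);cv2.imwrite("pics/top3.png",b)
o=np.zeros((600,800,3),np.uint8)
o[:,:600]=cv2.resize(c[265:385,225:345],(600,600),interpolation=cv2.INTER_CUBIC)
o[:200,602:800]=cv2.resize(b[265:355,190:280],(198,200),interpolation=cv2.INTER_CUBIC);cv2.imwrite("pics/crop6.png",o)
E
```

```text
clock: 9.57
eef_pos: [457.5, 108.7, -2.5]
orientation: [2.558, 1.824, 0.001]
wrist_force: [0.0, -0.5, -0.3]
grip_width: 65.7
finger_force: 0.0
clock: 9.9
eef_pos: [458.7, 109.3, 65.4]
orientation: [2.557, 1.823, 0.006]
wrist_force: [-0.0, -0.2, -0.4]
grip_width: 66.0
finger_force: 0.0
clock: 10.32
eef_pos: [502.2, 239.2, 62.5]
orientation: [2.558, 1.823, 0.0]
wrist_force: [-0.1, 0.1, 0.4]
grip_width: 36.2
finger_force: 0.0
clock: 10.73
eef_pos: [501.7, 236.6, 57.4]
orientation: [2.559, 1.821, -0.001]
wrist_force: [0.9, -0.3, -0.0]
grip_width: 3.2
finger_force: 0.0
p [501.7 236.6  57.4] tilt [-1.e-04 -9.e-04 -1.e+00] yaw -0.3336 d [ 2.5 -0.  35.4] rz -0.0026 q [-0.24  0.47 -0.39  1.94  0.25  0.78 -1.11] t 10.7333
```

View pics/crop6.png

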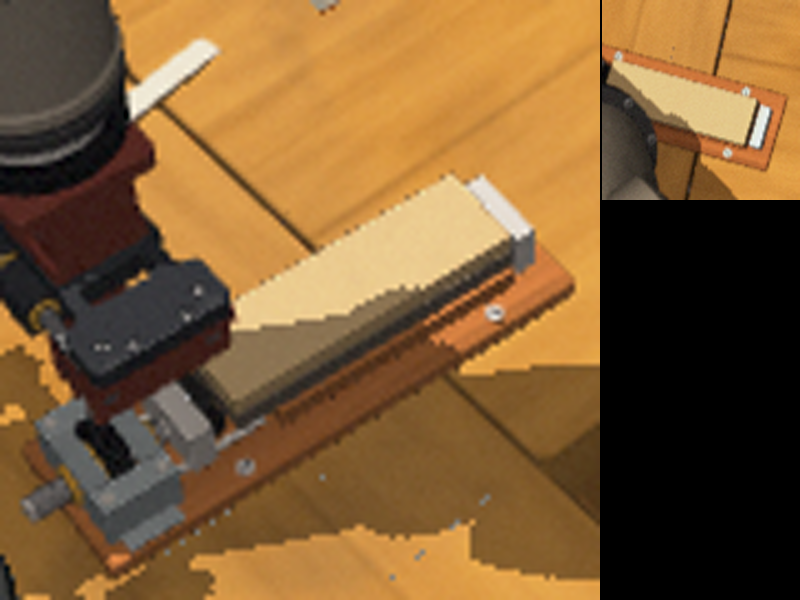

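The stone lies flat and straight on the bed with a narrow gap before the stop, and the closed fingertip hangs over the slot at about (97,415). I'll descend to feel the wheel, starting at holder x = -10.

```bash
echo '{"segments":[[2.5, -9, 10, 0, 0, -0.002], [0, 0, 15, 0, 0, 0], [0, 0, 8, 0, 0, 0], [0, 0, 2, 0, 0, 0], [0, 0, 0, 0, 0, 0]]}' | python3 -m inch 
echo '{"segments":[[0, 0, 2, 0, 0, 0], [0, 0, 0, 0, 0, 0]]}' | python3 -m inch | head -4 | tail -3
```

```text
clock: 11.25
eef_pos: [493.3, 243.0, 21.5]
orientation: [-2.556, -1.826, 0.003]
wrist_force: [-0.7, -0.4, 0.4]
grip_width: 0.7
finger_force: 0.0
eef_pos: [494.3, 243.5, 20.5]
orientation: [2.556, 1.826, 0.001]
wrist_force: [0.2, -0.1, -0.1]
```

```bash
echo '{"segments":[[0, 0, 2, 0, 0, 0], [0, 0, 0, 0, 0, 0]]}' | python3 -m inch | grep -E "eef|wrist"
```

```text
eef_pos: [494.3, 243.4, 18.4]
wrist_force: [0.1, 0.3, 0.4]
```

```bash
echo '{"segments":[[0, 0, 1.5, 0, 0, 0], [0, 0, 0, 0, 0, 0]]}' | python3 -m inch | grep -E "eef|wrist"
echo '{"segments":[[0, 0, 1, 0, 0, 0], [0, 0, 0, 0, 0, 0]]}' | python3 -m inch | grep -E "eef|wrist"
```

```text
eef_pos: [494.1, 243.3, 16.8]
wrist_force: [-0.4, 0.4, -0.5]
eef_pos: [494.1, 243.3, 15.8]
wrist_force: [1.0, -0.5, 0.4]
```

```bash
echo '{"segments":[[0, 0, 1, 0, 0, 0], [0, 0, 0, 0, 0, 0]]}' | python3 -m inch | grep -E "eef|wrist"
echo '{"segments":[[0, 0, 1, 0, 0, 0], [0, 0, 0, 0, 0, 0]]}' | python3 -m inch | grep -E "eef|wrist"
```

```text
eef_pos: [494.0, 243.3, 14.7]
wrist_force: [0.3, 0.1, -0.3]
eef_pos: [494.0, 243.3, 13.7]
wrist_force: [-0.1, 0.4, 0.0]
```

```bash
for i in 1; do echo '{"segments":[[0, 0, 0.7, 0, 0, 0], [0, 0, 0, 0, 0, 0]]}' | python3 -m inch | grep -E "eef|wrist"; done
echo '{"segments":[[0, 0, 0.7, 0, 0, 0], [0, 0, 0, 0, 0, 0]]}' | python3 -m inch | grep -E "eef|wrist"
```

```text
eef_pos: [494.2, 243.4, 13.2]
wrist_force: [-0.7, 0.2, 1.7]
eef_pos: [494.3, 243.5, 12.7]
wrist_force: [-0.6, -0.2, 4.0]
```

```bash
echo '{"segments":[[0, 0, 0.7, 0, 0, 0], [0, 0, 0, 0, 0, 0]]}' | python3 -m inch | grep -E "eef|wrist"
echo '{"segments":[[0, 0, 0.6, 0, 0, 0], [0, 0, 0, 0, 0, 0]]}' | python3 -m inch | grep -E "eef|wrist"
```

```text
eef_pos: [494.4, 243.6, 12.4]
wrist_force: [-2.1, -1.3, 8.4]
eef_pos: [494.4, 243.6, 12.2]
wrist_force: [-2.8, -1.7, 12.0]
```

```bash
echo '{"segments":[[0, 1.5, 0, 0, 0, 0], [0, 1.5, 0, 0, 0, 0], [0, 0, 0, 0, 0, 0]]}' | python3 -m inch | grep -E "eef|wrist"
echo '{"segments":[[0, 1.5, 0, 0, 0, 0], [0, 1.5, 0, 0, 0, 0], [0, 0, 0, 0, 0, 0]]}' | python3 -m inch | grep -E "clock|eef|wrist"
```

```text
eef_pos: [495.6, 243.2, 12.3]
wrist_force: [-7.3, -1.0, 17.0]
clock: 13.42
eef_pos: [499.1, 242.0, 12.9]
wrist_force: [-7.4, -2.6, 22.0]
```

```bash
echo '{"segments":[[0, 0.5, -1.2, 0, 0, 0], [0, 1, -0.7, 0, 0, 0], [0, 1.5, -0.2, 0, 0, 0], [0, 0, 0, 0, 0, 0]]}' | python3 -m inch | grep -E "eef|wrist"
echo '{"segments":[[0, 1.5, -0.3, 0, 0, 0], [0, 1.5, -0.2, 0, 0, 0], [0, 0, 0, 0, 0, 0]]}' | python3 -m inch | grep -E "clock|eef|wrist"
```

```text
eef_pos: [502.1, 240.9, 13.5]
wrist_force: [-4.7, 0.1, 7.7]
clock: 14.0
eef_pos: [506.1, 239.2, 13.6]
wrist_force: [0.1, 0.5, 1.9]
```

```bash
echo '{"segments":[[0, 0, 1.2, 0, 0, 0], [0, 0, 0.6, 0, 0, 0], [0, 0, 0, 0, 0, 0]]}' | python3 -m inch | grep -E "eef|wrist"
echo '{"segments":[[0, 1.5, 0.1, 0, 0, 0], [0, 1.5, 0, 0, 0, 0], [0, 0, 0, 0, 0, 0]]}' | python3 -m inch | grep -E "clock|eef|wrist"
```

```text
eef_pos: [506.5, 239.2, 13.1]
wrist_force: [-2.7, -3.0, 13.1]
clock: 14.5
eef_pos: [509.1, 238.3, 12.7]
wrist_force: [-2.0, -1.6, 9.7]
```

```bash
echo '{"segments":[[0, 1.5, 0.4, 0, 0, 0], [0, 1.5, 0.2, 0, 0, 0]]}' | python3 -m inch | grep -E "eef|wrist"
echo '{"segments":[[0, 1.5, 0.2, 0, 0, 0], [0, 1.5, 0, 0, 0, 0]]}' | python3 -m inch | grep -E "clock|eef|wrist"
```

```text
eef_pos: [511.7, 237.6, 12.0]
wrist_force: [-2.8, -0.1, 8.2]
clock: 14.83
eef_pos: [514.9, 236.5, 12.0]
wrist_force: [-2.1, -1.7, 8.1]
```

```bash
echo '{"segments":[[0, 0, -6, 0, 0, 0], [0, -8, -6, 0, 0, 0], [0, -8, 0, 0, 0, 0], [0, -7, 0, 0, 0, 0], [0, 0, 0, 0, 0, 0]]}' | python3 -m inch | grep -E "clock|eef|wrist"
cat >> h.py <<'E'
import cv2
QS=[464.5,135.3,-.3277]
def grab(n="side",k=3): return np.mean([camera(n).astype(np.float32) for _ in range(k)],0)[:,:,::-1]
def jaw(ref,im,box=(252,339,270,360),k=8):
    f=lambda a:cv2.resize(cv2.cvtColor(a.astype(np.float32),cv2.COLOR_BGR2GRAY),None,fx=k,fy=k,interpolation=cv2.INTER_CUBIC)
    A,B=f(ref),f(im);u0,v0,u1,v1=[k*b for b in box];m=8*k
    r=cv2.matchTemplate(B[v0-m:v1+m,u0-m:u1+m],A[v0:v1,u0:u1],cv2.TM_CCOEFF_NORMED);_,s,_,l=cv2.minMaxLoc(r)
    d=np.array([l[0]-m,l[1]-m])/k;g=np.diff(proj("side",place(QS,[[0,70,40],[0,60,40]])),axis=0)[0]/10
    return d,round(s,3),"mm to stop",round(d@g/(g@g),2)
E
python3 - <<'E'
from h import *
im=grab();cv2.imwrite("pics/side4.png",im)
r=cv2.imread("pics/side3.png");print(jaw(r,im),jaw(r,im,(262,338,276,352)))
print(tool()[0],tool()[2]["clock"])
E
```

```text
clock: 15.25
eef_pos: [489.8, 244.9, 22.9]
wrist_force: [0.1, 0.1, 0.3]
(array([-3.625, -8.   ]), 0.343, 'mm to stop', np.float64(2.53)) (array([ 5.875, -2.75 ]), 0.452, 'mm to stop', np.float64(15.22))
[491.99108378 244.01721057  22.88725789] 15.4[ WARN:0@4.465] global loadsave.cpp:1063 imwrite_ Unsupported depth image for selected encoder is fallbacked to CV_8U.
```

```bash
echo '{"segments":[[-3.8, 11.5, -30, 0, 0, 0], [0, 0, -4.5, 0, 0, 0], [0, 0, 0, 0, 0, 0], [0, 0, 0, 0, 0, 0]]}' | python3 -m inch | grep -E "clock|eef|wrist"
python3 - <<'E' 2>/dev/null
from h import *
im=grab();cv2.imwrite("pics/side5.png",im)
r=cv2.imread("pics/side3.png").astype(np.float32)
for b in((252,339,270,360),(256,343,270,358),(262,338,276,352)):print(jaw(r,im,b))
d=np.abs(r-im).max(2);ys,xs=np.where(d[265:385,225:345]>40);print(len(xs),xs.min()+225,xs.max()+225,ys.min()+265,ys.max()+265)
E
```

```text
clock: 15.73
eef_pos: [502.0, 236.6, 57.4]
wrist_force: [-0.8, 0.4, -0.2]
(array([ 0.75 , -0.375]), 0.953, 'mm to stop', np.float64(1.97))
(array([ 0.75, -0.5 ]), 0.96, 'mm to stop', np.float64(2.13))
(array([ 0.75, -0.25]), 0.955, 'mm to stop', np.float64(1.82))
118 225 344 265 384
```

```bash
echo '{"segments":[[2, -9, 15, 0, 0, 0], [0, 0, 20, 0, 0, 0], [0, 0, 7, 0, 0, 0], [0, 0, 1.5, 0, 0, 0], [0, 0, 0, 0, 0, 0]]}' | python3 -m inch | grep -E "clock|eef|wrist"
echo '{"segments":[[0, 0, 0.8, 0, 0, 0], [0, 0, 0, 0, 0, 0]]}' | python3 -m inch | grep -E "clock|eef|wrist"
```

```text
clock: 16.3
eef_pos: [493.1, 241.2, 13.4]
wrist_force: [0.2, -0.1, -0.8]
clock: 16.47
eef_pos: [494.6, 241.6, 13.7]
wrist_force: [-0.1, 0.8, -0.5]
```

```bash
echo '{"segments":[[0, 0, 1, 0, 0, 0], [0, 0, 0, 0, 0, 0]]}' | python3 -m inch | grep -E "clock|eef|wrist"
echo '{"segments":[[0, 0, 1, 0, 0, 0], [0, 0, 0, 0, 0, 0]]}' | python3 -m inch | grep -E "clock|eef|wrist"
```

```text
clock: 16.63
eef_pos: [494.7, 241.6, 12.8]
wrist_force: [1.1, -0.4, 2.2]
clock: 16.8
eef_pos: [494.8, 241.8, 12.0]
wrist_force: [-0.4, -0.2, 6.1]
```

```bash
echo '{"segments":[[0, 0, 0.8, 0, 0, 0], [0, 0, 0.5, 0, 0, 0], [0, 1.5, 0, 0, 0, 0]]}' | python3 -m inch | grep -E "clock|eef|wrist"
echo '{"segments":[[0, 1.5, 0, 0, 0, 0], [0, 1.5, 0, 0, 0, 0]]}' | python3 -m inch | grep -E "clock|eef|wrist"
```

```text
clock: 17.05
eef_pos: [495.2, 241.8, 11.5]
wrist_force: [-7.3, -0.0, 18.5]
clock: 17.22
eef_pos: [497.1, 241.1, 11.8]
wrist_force: [-9.0, -1.7, 23.1]
```

```bash
echo '{"segments":[[0, 1.5, -0.8, 0, 0, 0], [0, 1.5, -0.4, 0, 0, 0]]}' | python3 -m inch | grep -E "clock|eef|wrist"
echo '{"segments":[[0, 1.5, 0, 0, 0, 0], [0, 1.5, 0, 0, 0, 0]]}' | python3 -m inch | grep -E "clock|eef|wrist"
```

```text
clock: 17.38
eef_pos: [500.4, 239.9, 12.5]
wrist_force: [-4.2, 0.3, 11.2]
clock: 17.55
eef_pos: [503.7, 238.7, 12.5]
wrist_force: [-4.2, -0.1, 11.4]
```

```bash
echo '{"segments":[[0, 1.5, 0.2, 0, 0, 0], [0, 1.5, 0.1, 0, 0, 0]]}' | python3 -m inch | grep -E "clock|eef|wrist"
echo '{"segments":[[0, 1.5, 0.2, 0, 0, 0], [0, 1.5, 0.1, 0, 0, 0]]}' | python3 -m inch | grep -E "clock|eef|wrist"
```

```text
clock: 17.72
eef_pos: [506.8, 237.7, 12.1]
wrist_force: [-3.7, -1.6, 10.4]
clock: 17.88
eef_pos: [509.5, 236.9, 11.5]
wrist_force: [-4.0, -0.1, 6.6]
```

```bash
echo '{"segments":[[0, 1.5, 0.3, 0, 0, 0], [0, 1.5, 0.2, 0, 0, 0]]}' | python3 -m inch | grep -E "clock|eef|wrist"
```

```text
clock: 18.05
eef_pos: [512.1, 235.9, 10.7]
wrist_force: [-3.6, 1.1, 6.4]
```

```bash
echo '{"segments":[[0, 0, -6, 0, 0, 0], [0, -9, 0, 0, 0, 0], [0, -8.5, 0, 0, 0, 0], [0, 0, 4, 0, 0, 0], [0, 0, 0, 0, 0, 0]]}' | python3 -m inch | grep -E "clock|eef|wrist"
echo '{"segments":[[0, 0, 1.2, 0, 0, 0], [0, 0, 0, 0, 0, 0]]}' | python3 -m inch | grep -E "clock|eef|wrist"
```

```text
clock: 18.47
eef_pos: [494.5, 241.2, 11.5]
wrist_force: [-1.4, 0.4, 2.2]
clock: 18.63
eef_pos: [495.1, 241.2, 10.8]
wrist_force: [-3.1, 0.3, 6.0]
```

```bash
echo '{"segments":[[0, 0, 0.8, 0, 0, 0], [0, 1.5, 0, 0, 0, 0]]}' | python3 -m inch | grep -E "clock|eef|wrist"
echo '{"segments":[[0, 1.5, 0, 0, 0, 0], [0, 1.5, 0, 0, 0, 0]]}' | python3 -m inch | grep -E "clock|eef|wrist"
```

```text
clock: 18.8
eef_pos: [495.9, 241.0, 10.5]
wrist_force: [-8.5, 0.2, 13.2]
clock: 18.97
eef_pos: [499.2, 239.9, 10.9]
wrist_force: [-6.5, -1.2, 16.0]
```

```bash
echo '{"segments":[[0, 1.5, 0, 0, 0, 0], [0, 1.5, -0.2, 0, 0, 0]]}' | python3 -m inch | grep -E "clock|eef|wrist"
echo '{"segments":[[0, 1.5, 0, 0, 0, 0], [0, 1.5, 0, 0, 0, 0]]}' | python3 -m inch | grep -E "clock|eef|wrist"
```

```text
clock: 19.13
eef_pos: [502.6, 238.6, 11.1]
wrist_force: [-5.1, -0.1, 10.1]
clock: 19.3
eef_pos: [505.6, 237.6, 10.8]
wrist_force: [-4.3, -0.1, 8.3]
```

```bash
echo '{"segments":[[0, 1.5, 0.5, 0, 0, 0], [0, 1.5, 0.3, 0, 0, 0]]}' | python3 -m inch | grep -E "clock|eef|wrist"
echo '{"segments":[[0, 1.5, 0.3, 0, 0, 0], [0, 1.5, 0.2, 0, 0, 0]]}' | python3 -m inch | grep -E "clock|eef|wrist"
```

```text
clock: 19.47
eef_pos: [508.8, 236.7, 10.2]
wrist_force: [-3.8, -0.7, 8.8]
clock: 19.63
eef_pos: [511.4, 235.8, 9.4]
wrist_force: [-3.0, 1.4, 7.1]
```

```bash
echo '{"segments":[[0, 0, -10, 0, 0, 0], [-2.3, -9, -30, 0, 0, 0], [0, 0, -9.5, 0, 0, 0], [0, 0, 0, 0, 0, 0], [0, 0, 0, 0, 0, 0]]}' | python3 -m inch | grep -E "clock|eef|wrist"
cat > m.py <<'E'
from h import *
import sys
im=grab(k=4);cv2.imwrite(f"pics/side_{sys.argv[1]}.png",im.astype(np.uint8))
r=cv2.imread("pics/side3.png").astype(np.float32)
print(tool()[0].round(1))
for b in((252,339,270,360),(256,343,270,358),(252,341,262,358)):print(jaw(r,im,b))
E
python3 m.py a
```

```text
clock: 20.05
eef_pos: [503.1, 236.2, 58.9]
wrist_force: [-0.8, -0.4, -0.4]
[501.8 235.7  57.4]
(array([ 2.625, -1.75 ]), 0.884, 'mm to stop', np.float64(7.44))
(array([ 2.875, -1.625]), 0.926, 'mm to stop', np.float64(7.79))
(array([ 2.625, -2.125]), 0.861, 'mm to stop', np.float64(7.9))
```

```bash
cat > g.py <<'E'
from h import *
import sys
im=cv2.imread("pics/side_%s.png"%sys.argv[1]).astype(np.float32);r=cv2.imread("pics/side3.png").astype(np.float32)
print("stone",jaw(r,im,(312,298,330,318)),jaw(r,im,(300,298,326,312)))
qt=[465.7,135.0,-.3324]
t=[cv2.imread("pics/top3.png").astype(np.float32),grab("top",4)]
ys=np.arange(-96,-118,-1.)
for z in(49,40):
  for im in t:
    v=np.mean([cv2.remap(im,*[a.astype(np.float32).reshape(1,-1) for a in proj("top",place(qt,[[x,y,z] for y in ys])).T],cv2.INTER_LINEAR)[0] for x in(0,4,8,12,16)],0)
    print(z,v[:,0].astype(int).tolist())
E
python3 g.py a
```

```text
stone (array([ 0.125, -0.125]), 0.977, 'mm to stop', np.float64(0.41)) (array([ 0.   , -0.125]), 0.958, 'mm to stop', np.float64(0.15))
49 [138, 138, 138, 138, 138, 138, 138, 138, 137, 126, 103, 72, 46, 36, 53, 90, 140, 186, 212, 217, 221, 225]
49 [137, 137, 137, 137, 137, 137, 137, 137, 138, 138, 138, 136, 130, 116, 104, 112, 143, 185, 211, 217, 221, 225]
40 [138, 138, 138, 138, 138, 139, 139, 137, 122, 95, 65, 42, 37, 61, 103, 153, 193, 214, 218, 222, 226, 228]
40 [137, 137, 137, 137, 137, 137, 138, 138, 138, 138, 135, 126, 110, 104, 119, 154, 192, 213, 218, 222, 225, 228]
```

```bash
echo '{"segments":[[2, -8, 15, 0, 0, 0], [0, 0, 20, 0, 0, 0], [0, 0, 9, 0, 0, 0], [0, 0, 2.5, 0, 0, 0], [0, 0, 0, 0, 0, 0]]}' | python3 -m inch | grep -E "clock|eef|wrist"
echo '{"segments":[[0, 0, 1.5, 0, 0, 0], [0, 0, 0, 0, 0, 0]]}' | python3 -m inch | grep -E "clock|eef|wrist"
```

```text
clock: 20.87
eef_pos: [494.8, 240.4, 11.3]
wrist_force: [-0.4, 0.2, -0.3]
clock: 21.03
eef_pos: [496.0, 240.9, 11.0]
wrist_force: [-0.6, 0.5, -0.9]
```

```bash
echo '{"segments":[[0, -1.5, 1.2, 0, 0, 0], [0, 0, 0, 0, 0, 0]]}' | python3 -m inch | grep -E "clock|eef|wrist"
echo '{"segments":[[0, 0, 0.8, 0, 0, 0], [0, 0, 0, 0, 0, 0]]}' | python3 -m inch | grep -E "clock|eef|wrist"
```

```text
clock: 21.2
eef_pos: [494.8, 241.5, 10.0]
wrist_force: [1.2, -0.1, 2.8]
clock: 21.37
eef_pos: [494.9, 241.6, 9.5]
wrist_force: [0.7, -0.6, 7.5]
```

```bash
echo '{"segments":[[0, 0, 0.6, 0, 0, 0], [0, 1.5, 0, 0, 0, 0]]}' | python3 -m inch | grep -E "clock|eef|wrist"
echo '{"segments":[[0, 1.5, 0, 0, 0, 0], [0, 1.5, -0.2, 0, 0, 0]]}' | python3 -m inch | grep -E "clock|eef|wrist"
```

```text
clock: 21.53
eef_pos: [495.2, 241.5, 9.1]
wrist_force: [-7.4, 1.7, 14.8]
clock: 21.7
eef_pos: [496.2, 241.2, 9.3]
wrist_force: [-8.9, 0.7, 17.3]
```

```bash
echo '{"segments":[[0, 1.5, -0.2, 0, 0, 0], [0, 1.5, -0.2, 0, 0, 0]]}' | python3 -m inch | grep -E "clock|eef|wrist"
echo '{"segments":[[0, 1.2, 0.2, 0, 0, 0], [0, 1.2, 0.1, 0, 0, 0]]}' | python3 -m inch | grep -E "clock|eef|wrist"
```

```text
clock: 21.87
eef_pos: [499.2, 240.1, 9.8]
wrist_force: [-9.1, -0.4, 17.6]
clock: 22.03
eef_pos: [502.2, 239.1, 9.9]
wrist_force: [-8.0, -1.3, 19.5]
```

```bash
echo '{"segments":[[0, 0, -0.8, 0, 0, 0], [0, 0.6, -0.4, 0, 0, 0]]}' | python3 -m inch | grep -E "clock|eef|wrist"
echo '{"segments":[[0, 1, 0, 0, 0, 0], [0, 1, 0.1, 0, 0, 0]]}' | python3 -m inch | grep -E "clock|eef|wrist"
```

```text
clock: 22.2
eef_pos: [502.5, 239.0, 10.2]
wrist_force: [-5.0, 1.9, 7.3]
clock: 22.37
eef_pos: [504.1, 238.4, 10.0]
wrist_force: [-5.0, 1.3, 9.4]
```

```bash
echo '{"segments":[[0, 0, 0.6, 0, 0, 0], [0, 1.2, 0.2, 0, 0, 0]]}' | python3 -m inch | grep -E "clock|eef|wrist"
echo '{"segments":[[0, 1.2, 0.1, 0, 0, 0], [0, 1.2, 0.1, 0, 0, 0]]}' | python3 -m inch | grep -E "clock|eef|wrist"
```

```text
clock: 22.53
eef_pos: [505.8, 237.9, 9.7]
wrist_force: [-5.6, -0.7, 13.3]
clock: 22.7
eef_pos: [508.0, 237.2, 9.4]
wrist_force: [-4.7, 0.9, 10.7]
```

```bash
echo '{"segments":[[0, 0, -10, 0, 0, 0], [-2.3, -6, -30, 0, 0, 0], [0, 0, -9.5, 0, 0, 0], [0, 0, 0, 0, 0, 0], [0, 0, 0, 0, 0, 0]]}' | python3 -m inch | grep -E "clock|eef|wrist"
python3 m.py b; python3 g.py b
```

```text
clock: 23.12
eef_pos: [503.4, 235.8, 58.2]
wrist_force: [0.3, 0.1, -0.2]
[502.1 235.3  56.6]
(array([ 3.375, -2.25 ]), 0.813, 'mm to stop', np.float64(9.57))
(array([ 3.625, -2.125]), 0.857, 'mm to stop', np.float64(9.92))
(array([ 3.375, -2.625]), 0.879, 'mm to stop', np.float64(10.03))
stone (array([ 0.125, -0.125]), 0.976, 'mm to stop', np.float64(0.41)) (array([ 0.   , -0.125]), 0.957, 'mm to stop', np.float64(0.15))
49 [138, 138, 138, 138, 138, 138, 138, 138, 137, 126, 103, 72, 46, 36, 53, 90, 140, 186, 212, 217, 221, 225]
49 [137, 137, 137, 137, 136, 136, 137, 137, 138, 138, 138, 136, 130, 116, 105, 112, 143, 185, 211, 217, 221, 225]
40 [138, 138, 138, 138, 138, 139, 139, 137, 122, 95, 65, 42, 37, 61, 103, 153, 193, 214, 218, 222, 226, 228]
40 [137, 137, 136, 136, 137, 137, 137, 138, 138, 137, 135, 127, 111, 104, 119, 154, 191, 213, 218, 222, 225, 228]
```

Run:
```python
from h import *
qt=[465.7,135.0,-.3324]
def prof(n,im,q,ys,z,xs):
    return np.mean([cv2.remap(im,*[a.astype(np.float32).reshape(1,-1) for a in proj(n,place(q,[[x,y,z] for y in ys])).T],cv2.INTER_LINEAR)[0] for x in xs],0)[:,0].astype(int).tolist()
xs=range(-14,18,4)
t=cv2.imread("pics/top0.png").astype(np.float32)
print("T jaw 54..82",prof("top",t,qt,np.arange(54,82,1.),40,xs))
print("T stop -104..-122",prof("top",t,qt,np.arange(-104,-122,-1.),40,xs))
for f in("side0","side3","side5","side_a","side_b"):
    print(f,prof("side",cv2.imread(f"pics/{f}.png").astype(np.float32),QS,np.arange(44,80,1.),40,range(-16,-2,3)))
print("stop S",prof("side",cv2.imread("pics/side0.png").astype(np.float32),QS,np.arange(-100,-120,-1.),40,range(-16,17,4)))
```

```text
T jaw 54..82 [27, 17, 13, 14, 18, 21, 21, 22, 29, 45, 73, 113, 160, 194, 210, 213, 211, 210, 208, 206, 205, 203, 201, 193, 171, 136, 98, 75]
T stop -104..-122 [60, 58, 55, 51, 51, 64, 100, 153, 192, 210, 217, 221, 224, 226, 229, 229, 221, 195]
side0 [61, 60, 61, 61, 61, 61, 60, 60, 59, 60, 60, 57, 51, 45, 40, 38, 38, 38, 42, 63, 101, 154, 193, 204, 206, 207, 208, 209, 209, 209, 209, 209, 199, 167, 122, 91]
side3 [78, 79, 78, 76, 72, 63, 55, 51, 51, 45, 38, 33, 29, 27, 23, 22, 21, 22, 23, 35, 57, 87, 110, 116, 117, 118, 119, 119, 120, 120, 120, 120, 118, 109, 94, 83]
side5 [78, 78, 78, 76, 72, 63, 56, 52, 50, 41, 29, 23, 22, 22, 22, 23, 27, 40, 67, 94, 111, 116, 118, 118, 118, 119, 119, 120, 120, 121, 117, 104, 87, 80, 82, 87]
side_a [73, 67, 59, 51, 43, 35, 28, 23, 21, 20, 23, 33, 55, 87, 107, 115, 117, 117, 118, 118, 118, 118, 119, 120, 119, 110, 94, 82, 81, 85, 87, 81, 75, 72, 72, 71]
side_b [74, 68, 60, 51, 43, 34, 26, 22, 24, 35, 61, 92, 113, 117, 117, 118, 118, 118, 119, 119, 120, 120, 116, 107, 91, 81, 80, 84, 85, 83, 79, 76, 73, 72, 68, 64]
stop S [69, 71, 73, 74, 75, 76, 77, 77, 78, 80, 83, 113, 157, 207, 211, 211, 211, 212, 212, 213]
```

Top and side views agree on about 8.0 mm of initial slack and 10.1 mm of jaw travel so far, so the squeeze is about 2.1 mm. That leaves about 0.9 mm, or roughly 5.5 mm of rim.

```bash
echo '{"segments":[[3.7, -5.1, 15, 0, 0, 0], [0, 0, 20, 0, 0, 0], [0, 0, 8, 0, 0, 0], [0, 0, 1, 0, 0, 0], [0, 0, 0, 0, 0, 0]]}' | python3 -m inch | grep -E "clock|eef|wrist"
echo '{"segments":[[0, 0, 1.5, 0, 0, 0], [0, 0, 0, 0, 0, 0], [0, 0, 0, 0, 0, 0]]}' | python3 -m inch | grep -E "clock|eef|wrist"
```

```text
clock: 23.93
eef_pos: [498.8, 240.6, 13.4]
wrist_force: [1.3, 0.4, 0.8]
clock: 24.18
eef_pos: [499.6, 241.1, 12.9]
wrist_force: [0.7, 0.1, -0.3]
```

```bash
echo '{"segments":[[0, 0, 1.5, 0, 0, 0], [0, 0, 0, 0, 0, 0]]}' | python3 -m inch | grep -E "clock|eef|wrist"
echo '{"segments":[[0, 0, 1, 0, 0, 0], [0, 0, 0, 0, 0, 0]]}' | python3 -m inch | grep -E "clock|eef|wrist"
```

```text
clock: 24.35
eef_pos: [499.3, 240.9, 11.0]
wrist_force: [-0.7, 0.3, -0.5]
clock: 24.52
eef_pos: [499.3, 241.0, 10.1]
wrist_force: [0.3, -1.2, 3.2]
```

```bash
echo '{"segments":[[0, 0, 0.9, 0, 0, 0], [0, 0, 0, 0, 0, 0]]}' | python3 -m inch | grep -E "clock|eef|wrist"
echo '{"segments":[[0, 0, 0.9, 0, 0, 0], [0, 0, 0, 0, 0, 0]]}' | python3 -m inch | grep -E "clock|eef|wrist"
```

```text
clock: 24.68
eef_pos: [499.4, 241.1, 9.8]
wrist_force: [-2.3, -1.2, 10.5]
clock: 24.85
eef_pos: [499.5, 241.1, 9.6]
wrist_force: [-4.8, -3.1, 17.6]
```

```bash
echo '{"segments":[[0, 1, -0.5, 0, 0, 0], [0, 1.2, 0, 0, 0, 0]]}' | python3 -m inch | grep -E "clock|eef|wrist"
echo '{"segments":[[0, 1.2, 0, 0, 0, 0], [0, 1.2, 0, 0, 0, 0]]}' | python3 -m inch | grep -E "clock|eef|wrist"
```

```text
clock: 25.02
eef_pos: [499.7, 240.9, 9.7]
wrist_force: [-10.1, -0.5, 18.3]
clock: 25.18
eef_pos: [501.5, 240.3, 9.7]
wrist_force: [-8.4, -0.7, 19.2]
```

```bash
echo '{"segments":[[0, 1.2, -0.4, 0, 0, 0], [0, 1.2, -0.2, 0, 0, 0]]}' | python3 -m inch | grep -E "clock|eef|wrist"
echo '{"segments":[[0, 0.6, 0, 0, 0, 0], [0, 0, 0, 0, 0, 0]]}' | python3 -m inch | grep -E "clock|eef|wrist"
```

```text
clock: 25.35
eef_pos: [503.7, 239.5, 9.9]
wrist_force: [-6.9, -1.0, 11.8]
clock: 25.52
eef_pos: [504.5, 239.3, 9.8]
wrist_force: [-6.8, -0.3, 13.1]
```

```bash
echo '{"segments":[[0, 0, -10, 0, 0, 0], [-3.7, -2, -30, 0, 0, 0], [0, 0, -8.5, 0, 0, 0], [0, 0, 0, 0, 0, 0], [0, 0, 0, 0, 0, 0]]}' | python3 -m inch | grep -E "clock|eef|wrist"
python3 m.py c
python3 - <<'E'
from h import *
def prof(n,im,q,ys,z,xs):
    return np.mean([cv2.remap(im,*[a.astype(np.float32).reshape(1,-1) for a in proj(n,place(q,[[x,y,z] for y in ys])).T],cv2.INTER_LINEAR)[0] for x in xs],0)[:,0]
ys=np.arange(44,70,1.)
for f in("side3","side5","side_a","side_b","side_c"):
    p=prof("side",cv2.imread(f"pics/{f}.png").astype(np.float32),QS,ys,40,range(-16,-2,3))
    i=np.argmin(p);j=i+np.argmax(p[i:]>70);print(f,round(ys[j-1]+(70-p[j-1])/(p[j]-p[j-1]),2))
E
```

```text
clock: 25.93
eef_pos: [503.8, 235.6, 57.9]
wrist_force: [0.3, 0.7, -0.0]
[502.5 235.2  56.4]
(array([ 3.625, -2.375]), 0.771, 'mm to stop', np.float64(10.22))
(array([ 3.875, -2.25 ]), 0.821, 'mm to stop', np.float64(10.57))
(array([ 3.75 , -2.875]), 0.876, 'mm to stop', np.float64(11.09))
side3 64.41
side5 62.1
side_a 56.44
side_b 54.29
side_c 53.44
```

```bash
echo '{"segments":[[0, 0, -30, 0, 0, 0], [0, 0, -40, 0, 0, 0], [0, 0, -40, 0, 0, 0], [0, 0, 0, 0, 0, 0], [0, 0, 0, 0, 0, 0]]}' | python3 -m inch | grep -E "clock|eef|wrist"
python3 -c "
from h import *
cv2.imwrite('pics/fin.png',cv2.resize(grab('side',2).astype(np.uint8)[205:385,180:420],(800,600),interpolation=cv2.INTER_CUBIC))"
```

```text
clock: 26.55
eef_pos: [504.5, 236.4, 169.2]
wrist_force: [-0.4, -0.1, -0.3]
```

View pics/fin.png

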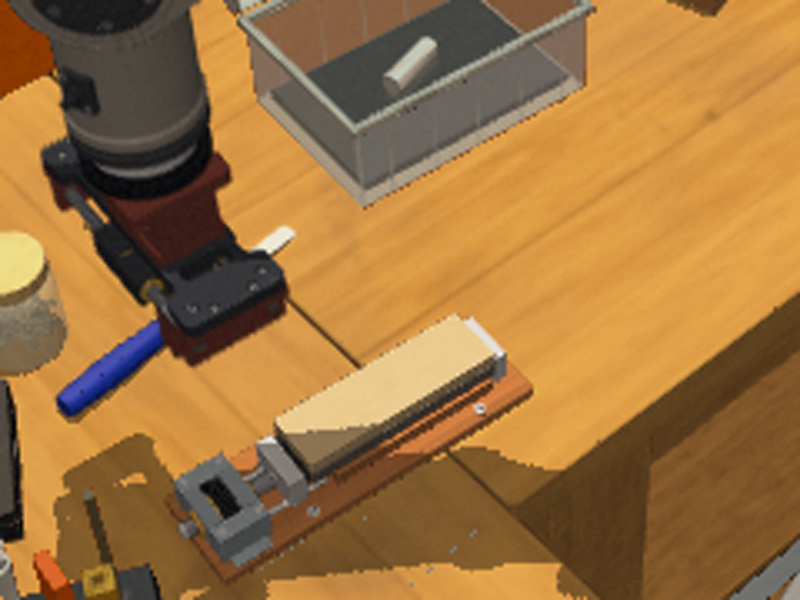

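The stone lies flat and straight, pinned between the stop at (487,345) and the jaw at (285,465). The gripper is clear, and the case, jar and chisel in view are where they were. Handing in.

```bash
python3 -c "
from workcell import arm
print(arm.job_done())"
```

```text
the job is handed in; nothing more can be done
None
```

The stone is clamped on the holder bed against the stop, with the rubber squeezed by about 3.0 mm (±0.3 mm, roughly 15 N) as measured from the camera images, and the job was handed in at about 27 s; the first grasp missed above the stone because the fingertips sit about 33 mm higher than the reported TCP, and fingertip force on the wheel, meant to be about 12 N, peaked at about 23 N.

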